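# Unlock the dose box and hold up its open padlock

### The arm

A 6-joint arm with a two-finger parallel gripper is mounted at the origin on a cart in front of the work surface, level with it; the furniture and walls round the work are solid. World frame = base frame: x ahead of the robot, y to its left, z up, the work surface at z = 0. Lengths are in m, angles in degrees, forces in N, time in s.
With the tool pointing down it reaches from about 0.25 to 0.725 m from the base axis. Payload 9.7 kg.
Tool frame: the origin (TCP) lies at the very end of the fingers, on their centre line; the grasp point (between the pads) lies 19 mm behind it (bot.grip_point_offset is the distance from the TCP to the grasp point, in m); y points along the fingers, x is the direction in which the jaws open and shut, and the axes are right-handed (so a half turn about y gives the same grasp; the last joint's range is limited). The gripper opens to 85 mm and grips with 20 to 120 N. Pads are 22 mm wide; open, the fingers measure 114 mm over their backs; the gripper's body (76 mm by 85 mm) begins 54 mm behind the grasp point. The pads swing forward as they close: fully open they stand 13 mm farther back than shut.
Start: joints at [-74.771, 4.979, 10.078, 95.1, 0, 90], TCP at [0.144, -0.531, 0.231] pointing down, gripper open.
Joint ranges: [-179.16, 179.16], [-48.56, 103.87], [-65.8, 70.77], [-126.05, 130.52], [-82.76, 87.17], [-180, 180]. Speed limits (degrees/s): [127.2, 127.2, 147.25, 180, 180, 180].

### API

Orientations are given as [roll, pitch, yaw] about the fixed x, y, z axes, in that order (R = Rz(yaw) Ry(pitch) Rx(roll)).
In Python, from workcell import bot gives the robot as it stands.
- The arm moves only by the shell command python3 -m inch 'ROWS' [FORCE]. ROWS is JSON, a list of rows, each a list of 3 entries, a list of its own where there are three numbers: the shift along the tool's x, y, z in mm, then the turn, a rotation vector about the tool's x, y, z in rad, then the finger opening in mm, from 0 to 85.4. In form: [[[x, y, z], [ax, ay, az], grip], ...]. A call has 1 to 20 rows; each row is the pose to reach, as a shift and turn from the pose measured when the call began, along the tool's axes at that moment; what a row does not reach only later rows make up. A row lasts 1/10 s, in which the tool goes at most 50 mm and 8.59 degrees, less where a joint would pass 70% of its speed; a pose out of reach is approached as far as the arm can. A call with a gripper value outside its range is refused whole. The fingers move at their own pace and stop on an object; FORCE is the grip in N (left out, the last holds). Time passes only in rows, so rows that repeat a pose let the fingers close. It gives the time, the measured TCP pose, the force and the opening at its end, in the units of the state.
- bot.get_obs(): the state, without advancing time (a new reading comes with each control period).
- bot.camera(name): name is "scene" or "top" or "wrist"; returns a dict with "frame" (384x512x3 uint8, red, green, blue), "mtx" (3x3 intrinsics, pixels), "k1" (the pictures are not rectified: a ray, as slopes to the right and down, at radius r is drawn at 1 + k1 r^2 times it, then the intrinsics apply), "origin" and "orientation" of the camera in the world. Camera axes: x right, y down, z forward; pixel columns grow to the right and rows downward; lengths in m; the calibration is good to about 2 mm. A picture is of the moment at which its call begins. There is no depth.
- bot.job_done(): hands the job in, once; it reports no verdict.
Trained networks look in a picture, given as the dict that the camera call returned (one of the last four; its "shot" number tells which), for a name from the list of things; names that differ only in an ending like _2 or _b are one class to them, and where a whole thing is asked for, a point or a joint stands for the part that bears it (a point fixed in the world has none). Each returns a list of dicts, best first, with "confidence" (0 to 1); they miss things now and then, are a little off and sometimes report something else, mostly with a low value. They report only what shows in the picture. A call takes as long as a camera call. They do not tell look-alikes from the thing itself.
- bot.search_frame(picture, name): "box" ([left, top, right, bottom] in pixels, round what is visible of it).
- bot.cut_out(picture, name): "region" (384x512 bool, what is visible of it) and "box" ([left, top, right, bottom] in pixels, round what is visible of it).
The state is a dict: "time": time; "q": joint angles; "qd": joint speeds; "joint_efforts": joint torques, N m; "ee_pos": TCP position; "tcp_rot": TCP orientation; "wrist_force": force on the tool from outside, world axes, zero at the start; "torque": the same for the moment, N m; "opening": finger opening in m.
Only numpy, scipy, OpenCV 4.12 (cv2) and the standard library are available. Lean on these libraries where they do the work, as an engineer would, in place of code of your own. Each camera call takes 0.05 s, during which the arm holds its last target. There are 200 camera calls.

### The job

Unlock the grey dose box: turn the padlock's dial clockwise, notch by notch, until its pointer clicks in at the raised index rib, then pull the shackle all the way out while the lock is still in its seat. Lift the open lock up off the headed stud and finish holding it still in the gripper, with the shackle still out, 10 cm or more above where it sat; leave the things around the box alone.

Things in the scene. Friction and masses are not known exactly. Their poses are not given: they have to be found in the camera images.
- dose_box: low grey painted steel box with a lid, 214 x 164 mm, 70 mm high, fixed to the worktop, placed and turned anew each time; origin: centre of its underside, z up, its x axis points away from the robot (within 30 degrees). On the lid a 3 mm steel hasp plate (top 73 mm above the worktop) carries the lock seat and, on the robot's side of the seat, an upright stud 8 mm thick with a wider head.
- lock_seat (a point): centre of the lock seat, on top of the hasp plate, axes as the box. Around it stand lugs 8 mm high that hold the lock's body from sliding or turning (about 1.5 mm play): one 30 mm wide stop across each end, and on each long side two lugs, 9 mm long, 54 mm apart along x, leaving the middle of each side free for a finger. The lock leaves the seat straight up.
- stud_top (a point): top of the headed stud, 31 mm above the hasp plate; the head is 23 mm in diameter and its underside is 22 mm above the plate. The stud stands inside the lock's shackle: with the shackle in, the head does not pass through and the lock cannot come off; with the shackle fully out there are at least 3 mm to spare all round when the lock rises straight up.
- lock: padlock, aluminium body 68 (x) x 54 (y) x 28 (z) mm, about 0.4 kg in all, lying in its seat with the dial up and the shackle towards its -x (the robot); origin: centre of the body's underside, z up, axes along the box's when seated. It can be gripped across its two long sides (54 mm apart, along y). On its top, between dial and shackle, is a raised rib, the index.
- dial (a joint): angle of the dial about the lock's z axis, rad, counter-clockwise from above positive; 0 when the pointer is at the index rib (pointing to the shackle). It starts at +0.4 to +1.7, clicks into a notch every 0.524 rad (0, 0.524, 1.047, 1.571 ...) and stays in one when let go; it goes from -0.7 to 2.3 and so can be turned past 0. Turning takes up to 0.1 N m. Only the notch at 0 (within 0.15) frees the shackle.
- dial_grip (a point): middle of the dial's grip bar, on the dial's axis, 44 mm above the lock's underside. The bar is 36 mm long, 12 mm thick and 21 mm high (it ends 10 mm above this point and starts 10 mm below, on a 39 mm disc whose top is 35 mm above the lock's underside). The point turns with the dial: its x axis lies along the bar and the pointer, with a white line, is its -x end.
- shackle (a joint): how far the shackle is pulled out, m: 0 in, 0.022 fully out (end stop). It slides along the lock's -x with about 2 N of friction (and a drag of some 8 N per m/s) and stays where it is left.
- shackle_bar (a point): middle of the cross bar at the outer end of the U-shaped shackle, 14.5 mm above the lock's underside. Steel bar 9 mm thick, the U is 46 mm wide outside (along the lock's y), its two parallel legs (8 mm wide) run from here to the body. With the shackle in, 29 mm of it stand out of the body, of which 20 mm are open inside; this point is then 58.5 mm from the lock's centre. It can be gripped from above across the outsides of its legs, beside the stud; the axes are the lock's.
- vial_used_0: small used glass vial standing on the worktop, 22 mm wide, 47 mm high; bystander
- stapler: stapler, 30 x 126 x 46 mm; bystander
- tape_1: roll of packing tape, 94 mm wide, 48 mm high; bystander
- swab_stack_1: flat swab sachet 50 x 50 x 9 mm; bystander
Things that resemble listed ones, but are neither listed nor needed, are in the scene too. Of the things shaped like the lock, the aluminium one is meant.

How it is judged:
By the outcome, as a careful person would: the job done as asked, in the order asked, and still so for the second after the job is handed in, while the arm keeps its last pose, push and grip.
It also fails if it takes over 58 s, if anything falls off the work surface, if the arm or the gripper's body presses on something with over 40 N, if the wrist force passes 120 N, or if a joint passes its speed limit or range.

## Working session

There is one attempt and no reset: what is moved stays moved. The work goes in short steps, Python scripts to look and compute and a shell command to move; the robot and the scene stay as the last step left them, time stands still between calls to the robot, and variables do not carry over. Pictures are saved under pics/ and viewed, about 8 in all and at most 12, crops included, and the job is handed in when it is done.

```bash
ls; mkdir -p pics; cat > h.py <<'E'
import numpy as np, cv2
from scipy.spatial.transform import Rotation as R
from workcell import bot
def rot(o):
    o=np.array(o,float)
    return o if o.shape==(3,3) else R.from_euler('xyz',o,degrees=True).as_matrix()
def ray(p,uv):
    K=p['mtx'];x=np.linalg.inv(K)@[uv[0],uv[1],1];x=x[:2]
    u=x.copy()
    for _ in range(20): u=x/(1+p['k1']*(u@u))
    return rot(p['orientation'])@[u[0],u[1],1]
def onz(p,uv,z):
    d=ray(p,uv);o=np.array(p['origin']);return o+d*(z-o[2])/d[2]
def proj(p,X):
    c=rot(p['orientation']).T@(np.array(X)-p['origin']);u=c[:2]/c[2];u=u*(1+p['k1']*(u@u))
    return (p['mtx']@[u[0],u[1],1])[:2]
def save(p,n,crop=None,s=1):
    im=p['frame'][:,:,::-1]
    if crop: im=im[crop[1]:crop[3],crop[0]:crop[2]]
    cv2.imwrite('pics/'+n,cv2.resize(im,None,fx=s,fy=s,interpolation=cv2.INTER_CUBIC))
E
python3 - <<'E'
from h import *
for n in('top','scene'):
    p=bot.camera(n);save(p,n+'1.png',s=1.5)
    print(n,p['origin'],p['orientation'])
    for t in('dose_box','lock','dial','shackle','stapler','tape_1','vial_used_0','swab_stack_1'):
        print(t,[(np.round(d['box']).tolist(),round(d['confidence'],2)) for d in bot.search_frame(p,t)])
print(bot.get_obs())
E
```

```text
pics
top [ 0.32548596 -0.18683907  1.29912801] [-170.12940756   -1.26900803  -88.73629785]
dose_box [([132.0, 145.0, 202.0, 223.0], 0.7)]
lock [([154.0, 166.0, 179.0, 193.0], 0.9), ([230.0, 128.0, 260.0, 156.0], 0.78), ([179.0, 238.0, 208.0, 270.0], 0.62), ([217.0, 177.0, 249.0, 203.0], 0.56)]
dial [([159.0, 168.0, 176.0, 183.0], 0.66), ([276.0, 184.0, 310.0, 201.0], 0.35)]
shackle [([175.0, 239.0, 190.0, 248.0], 0.62), ([235.0, 172.0, 244.0, 183.0], 0.6)]
stapler [([273.0, 186.0, 314.0, 199.0], 0.78)]
tape_1 [([313.0, 219.0, 346.0, 251.0], 0.78)]
vial_used_0 [([152.0, 164.0, 180.0, 195.0], 0.6), ([137.0, 146.0, 202.0, 224.0], 0.35)]
swab_stack_1 [([280.0, 240.0, 298.0, 258.0], 0.48), ([277.0, 186.0, 312.0, 202.0], 0.22)]
scene [-0.26818617 -1.10870616  0.74374868] [-118.53691251   -1.41557868  -40.71850053]
dose_box [([174.0, 156.0, 252.0, 186.0], 0.81)]
lock [([281.0, 178.0, 306.0, 200.0], 0.89), ([234.0, 191.0, 266.0, 212.0], 0.8), ([162.0, 196.0, 182.0, 222.0], 0.64)]
dial [([239.0, 191.0, 251.0, 200.0], 0.71), ([281.0, 183.0, 298.0, 188.0], 0.59), ([166.0, 198.0, 180.0, 210.0], 
[... 201 characters left out ...]
_stack_1 [([235.0, 241.0, 258.0, 264.0], 0.64)]
{'time': 0.9, 'q': array([-7.47720235e+01,  4.97882931e+00,  1.00790471e+01,  9.50987001e+01,
       -6.43944328e-04,  8.99997888e+01]), 'qd': array([ 0.03982137,  0.0191708 ,  0.10046097, -0.04606717, -0.00253407,
       -0.01321743]), 'joint_efforts': array([ 3.39262606e-04, -5.20104039e+01,  4.64849389e+01,  1.62538254e-03,
       -1.33567701e-04, -5.99535738e-06]), 'ee_pos': array([ 0.14446209, -0.53069674,  0.23129229]), 'tcp_rot': array([-9.00006439e+01, -1.51773551e-03, -7.47718123e+01]), 'wrist_force': array([ 0.26806079,  0.16238422, -0.45583694]), 'torque': array([-0.02226066, -0.00476817,  0.02337422]), 'opening': 0.0852259263279923}
```

View pics/top1.png

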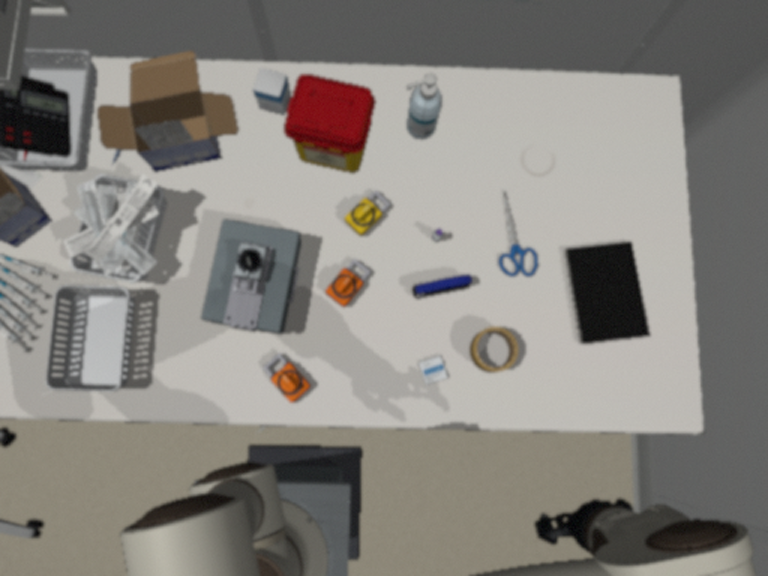

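```bash
python3 - <<'E'
from h import *
p=bot.camera('top');save(p,'top2.png',(120,130,270,280),5)
for uv in [(166,180),(245,142),(193,254),(233,190)]: print(uv,onz(p,uv,.1))
for uv in [(167,184)]: print('boxc',onz(p,uv,.07))
print(R.from_euler('xyz',bot.get_obs()['tcp_rot'],degrees=True).as_matrix().round(2))
E
```

```text
(166, 180) [0.56779884 0.0494921  0.1       ]
(245, 142) [ 0.69176659 -0.18262937  0.1       ]
(193, 254) [ 0.35182687 -0.04086371  0.1       ]
(233, 190) [ 0.54274166 -0.15073129  0.1       ]
boxc [0.56151714 0.05163753 0.07      ]
[[ 0.26 -0.    0.96]
 [-0.96 -0.    0.26]
 [ 0.   -1.   -0.  ]]
```

View pics/top2.png

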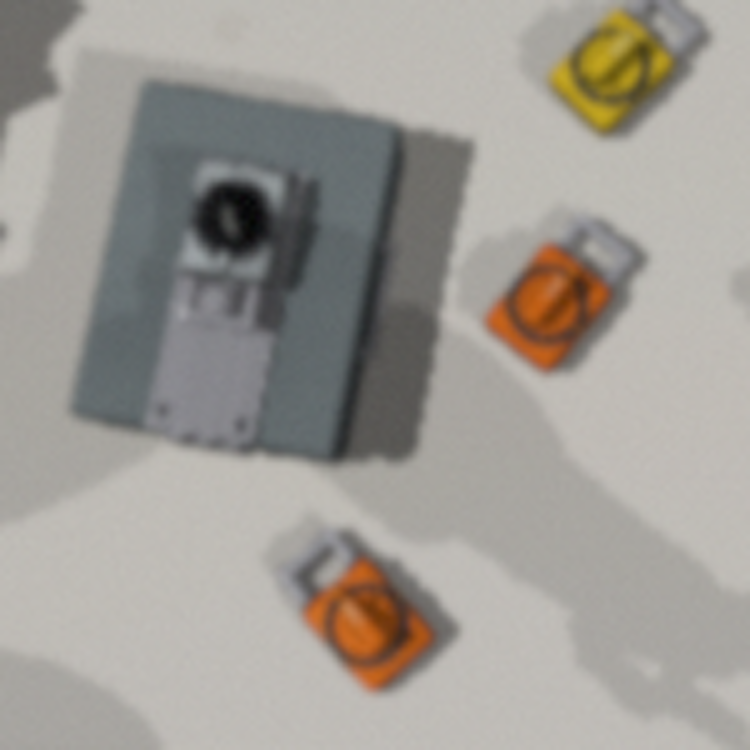

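```bash
cat >> h.py <<'E'
def tool(): 
    o=bot.get_obs();return np.array(o['ee_pos']),rot(o['tcp_rot'])
def goto(X,yaw):
    "shift mm and turn about tool y for a tool-down target with given yaw deg of tool x"
    P,Rm=tool();T=R.from_euler('xyz',[-90,0,yaw],degrees=True).as_matrix()
    print('shift',(Rm.T@(np.array(X)-P)*1000).round(1),'turn',R.from_matrix(Rm.T@T).as_rotvec().round(3),'pos',P.round(4),bot.get_obs()['tcp_rot'].round(2))
E
python3 - <<'E'
from h import *
p=bot.camera('top')
c=[onz(p,(120+a/5,130+b/5),.07) for a,b in[(145,85),(398,125),(335,460),(72,412)]]
c=np.array(c);print(c.round(3),c.mean(0))
for a,b in((0,3),(1,2)): d=c[a]-c[b];print(np.degrees(np.arctan2(d[1],d[0])),np.linalg.norm(d))
d=c[0]-c[1];print(np.degrees(np.arctan2(d[1],d[0]))-90,np.linalg.norm(d))
D=onz(p,(166.4,173),.115);print('dial',D)
w=bot.camera('wrist');P,Rm=tool();print('cam in tool',Rm.T@(w['origin']-P),(Rm.T@rot(w['orientation'])).round(2), w['mtx'][0,0])
goto([D[0],D[1],.28],-101)
E
```

```text
[[ 0.677  0.114  0.07 ]
 [ 0.655 -0.043  0.07 ]
 [ 0.447 -0.015  0.07 ]
 [ 0.472  0.145  0.07 ]] [0.56274802 0.05007994 0.07      ]
-8.471237512483544 0.2068854952906868
-7.8096794884146385 0.21018781289716548
-7.711282945799979 0.15896822140393876
dial [0.58584377 0.04659398 0.115     ]
cam in tool [-2.36527983e-05 -1.42833989e-01  7.19472632e-02] [[ 1.    0.   -0.  ]
 [ 0.   -0.29  0.96]
 [ 0.   -0.96 -0.29]] 282.38391215256655
shift [-441.1  -48.7  577.5] turn [0.    0.458 0.   ] pos [ 0.1445 -0.5307  0.2313] [-90.    -0.   -74.77]
```

```bash
python3 -m inch '[[[-20,-5,25],[0,0.02,0],85],[[-50,-15,65],[0,0.05,0],85],[[-441,-25,578],[0,0.4,0],85],[[-441,-25,578],[0,0.4,0],85],[[-441,-25,578],[0,0.4,0],85],[[-441,-25,578],[0,0.4,0],85],[[-441,-25,578],[0,0.4,0],85],[[-441,-25,578],[0,0.4,0],85],[[-441,-25,578],[0,0.4,0],85],[[-441,-25,578],[0,0.4,0],85],[[-441,-25,578],[0,0.4,0],85],[[-441,-25,578],[0,0.4,0],85],[[-441,-25,578],[0,0.4,0],85],[[-441,-25,578],[0,0.4,0],85],[[-441,-25,578],[0,0.4,0],85],[[-441,-25,578],[0,0.4,0],85],[[-441,-25,578],[0,0.4,0],85]]'
python3 - <<'E'
from h import *
p=bot.camera('wrist');save(p,'w1.png',s=1.5)
print(tool()[0], proj(p,[0.586,.0466,.127]))
for n in('lock','dial','shackle'): print(n,[(d['box'],d['confidence']) for d in bot.search_frame(p,n)])
E
```

```text
time: 2.75
ee_pos: [0.5801, -0.0247, 0.2557]
tcp_rot: [-90.1, 2.0, -93.4]
wrist_force: [-0.6, 0.0, -0.7]
opening: 0.0853
[ 0.58018929 -0.02452771  0.25566296] [189.16264176 179.82628883]
lock [([234.7, 268.7, 299.4, 328.5], 0.95), ([311.8, 133.6, 383.8, 204.7], 0.74), ([344.9, 0.5, 430.6, 86.9], 0.72), ([167.2, 137.1, 222.2, 225.0], 0.61), ([169.0, 157.4, 211.2, 194.2], 0.37)]
dial [([329.9, 164.3, 363.9, 195.6], 0.9), ([170.6, 153.6, 209.8, 194.5], 0.69), ([263.5, 297.3, 287.2, 326.9], 0.62), ([368.1, 27.9, 407.2, 63.3], 0.62)]
shackle [([237.3, 271.3, 269.5, 301.3], 0.66), ([175.2, 200.2, 215.1, 221.7], 0.64), ([347.2, 127.6, 387.7, 162.7], 0.61), ([389.7, 0.0, 429.1, 35.5], 0.56)]
```

View pics/w1.png

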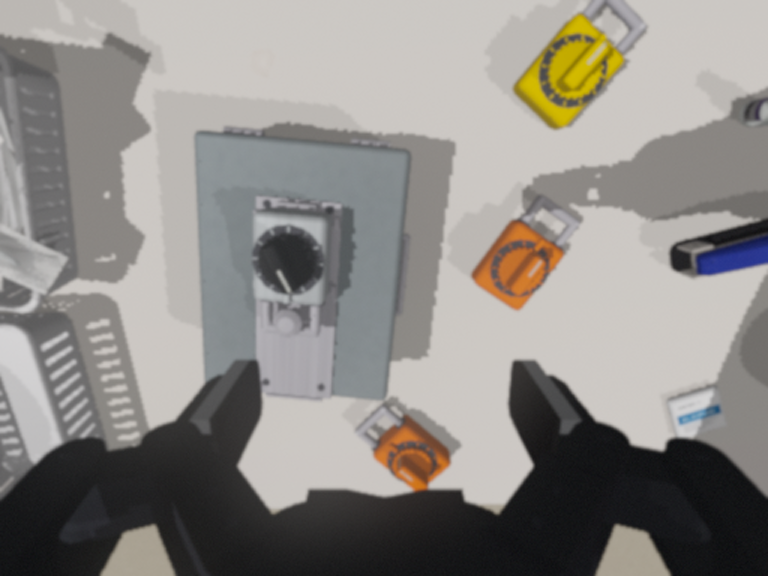

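```bash
python3 - <<'E'
from h import *
p=bot.camera('wrist')
D=onz(p,(192,172.5),.108);print(D)
a=[onz(p,(x/1.5,y/1.5),.07) for x,y in((196,132),(408,151),(386,398),(207,400))]
print(np.round(a,3));d=a[1]-a[2];print(np.degrees(np.arctan2(d[1],d[0])));d=a[0]-a[1];print(np.degrees(np.arctan2(d[1],d[0]))-90)
goto([.585,D[1],.235],-98)
E
```

```text
[0.58811107 0.04757557 0.108     ]
[[ 0.679  0.115  0.07 ]
 [ 0.656 -0.041  0.07 ]
 [ 0.451 -0.013  0.07 ]
 [ 0.455  0.148  0.07 ]]
-7.850254934851778
-8.308176734043244
shift [-72.5  24.    1.8] turn [ 0.002  0.08  -0.034] pos [ 0.5788 -0.0255  0.2565] [-90.06   1.96 -93.43]
```

```bash
python3 -m inch '[[[-40,12,1],[0,0.04,-0.02],85],[[-72,23,2],[0.002,0.08,-0.034],85],[[-72,23,2],[0.002,0.08,-0.034],85],[[-72,23,2],[0.002,0.08,-0.034],85]]'
python3 - <<'E'
from h import *
p=bot.camera('wrist');save(p,'w2.png',(170,90,340,240),4.5)
goto([.587,.0475,.2],-98)
for z in(.108,.127): print(proj(p,[.588,.0475,z]))
E
```

```text
time: 3.4
ee_pos: [0.5808, -0.0229, 0.2356]
tcp_rot: [-90.2, 2.2, -93.3]
wrist_force: [-0.6, -0.6, 0.8]
opening: 0.085
shift [-69.3  38.6   2.2] turn [ 0.004  0.082 -0.038] pos [ 0.5809 -0.023   0.2359] [-90.14   2.19 -93.29]
[190.07073571 178.5069771 ]
[184.69799321 183.52434847]
```

View pics/w2.png

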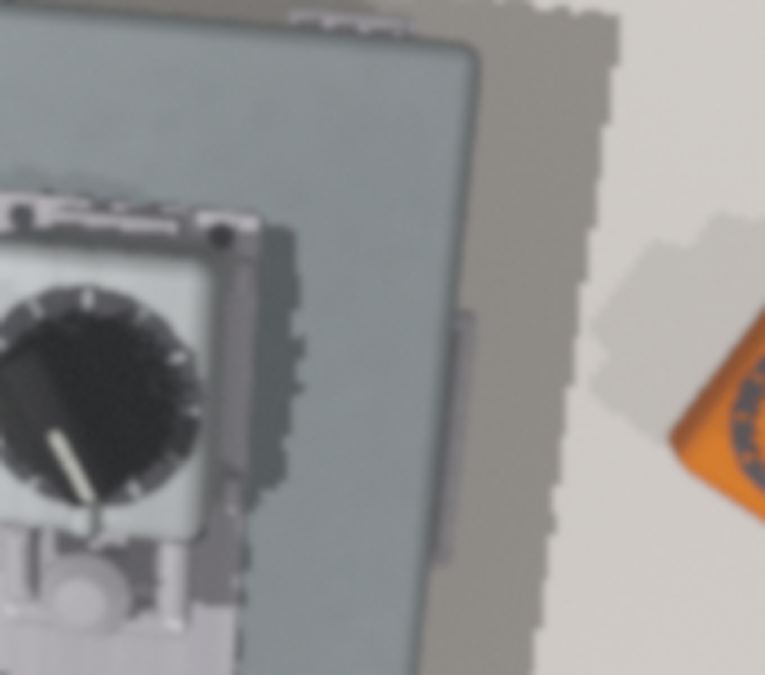

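```bash
python3 - <<'E'
from h import *
o=bot.get_obs();print(o['q'],o['qd'],o['joint_efforts'],o['ee_pos'])
E
```

```text
[ -3.33633181   9.62460741  15.7022558   96.21880058   2.18650658
 179.94393859] [ 0.04556547 -0.07427256  0.82189528  0.19321264  0.08852768 -0.09550086] [ 1.88924787e-01 -5.67662859e+01  4.59574056e+01 -1.75338064e-02
  1.49368448e-01 -9.52343885e-05] [ 0.58088987 -0.02297157  0.23592126]
```

```bash
python3 - <<'E'
from h import *
p=bot.camera('wrist')
f=lambda x,y,z:onz(p,(170+x/4.5,90+y/4.5),z)
a,b=f(54,432,.127),f(94,500,.127);d=a-b;yaw=np.degrees(np.arctan2(d[1],d[0]));print(a,b,'bar yaw',yaw,'dial',np.radians(yaw+8))
print('disc c',f(90,393,.105),'stud',f(80,597,.104),'shackle bar legs',f(15,612,.092),f(178,630,.092))
goto([.588,.0475,.2],142)
E
```

```text
[0.58583523 0.05042392 0.127     ] [0.57061333 0.04389945 0.127     ] bar yaw 23.201134569398256 dial 0.5445625285938228
disc c [0.58861708 0.04836252 0.105     ] stud [0.53919492 0.05727663 0.104     ] shackle bar legs [0.53089702 0.07799668 0.092     ] [0.5244388 0.0378487 0.092    ]
shift [-69.2  38.9   3. ] turn [ 0.043  2.177 -0.02 ] pos [ 0.581  -0.0229  0.2362] [-90.11   2.19 -93.28]
```

```bash
python3 -m inch '[[[-20,5,1],[0,-0.15,0],85],[[-50,10,3],[0,-0.3,0],85],[[-70,10,4],[0,-0.45,0],85],[[-70,10,4],[0,-0.6,0],85],[[-70,10,4],[0,-0.75,0],85],[[-70,10,4],[0,-0.9,0],85],[[-70,10,4],[0,-1.05,0],85],[[-70,10,4],[0,-1.2,0],85],[[-70,10,4],[0,-1.35,0],85],[[-70,10,4],[0,-1.5,0],85],[[-70,10,4],[0,-1.65,0],85],[[-70,10,4],[0,-1.8,0],85],[[-70,10,4],[0,-1.95,0],85],[[-70,10,4],[0,-2.1,0],85],[[-70,10,4],[0,-2.1,0],85]]'
python3 - <<'E'
from h import *
goto([.588,.049,.2],112)
print(bot.get_obs()['q'])
E
```

```text
time: 5.0
ee_pos: [0.5891, 0.047, 0.2292]
tcp_rot: [-88.1, -1.0, 27.2]
wrist_force: [1.2, 0.4, 1.2]
opening: 0.0847
shift [-0.6 29.3  1.3] turn [-0.014 -1.48   0.04 ] pos [0.5891 0.047  0.2292] [-88.06  -1.04  27.15]
[ 3.50930311 10.50110059 15.95719225 95.28333604  2.1903787  66.34313014]
```

```bash
python3 -m inch '[[[0,3,0],[-0.001,-0.148,0.004],85],[[0,5,0],[-0.003,-0.296,0.008],85],[[0,5,0],[-0.004,-0.444,0.012],85],[[0,5,0],[-0.006,-0.592,0.016],85],[[0,5,0],[-0.007,-0.74,0.02],85],[[0,5,0],[-0.008,-0.888,0.024],85],[[0,5,0],[-0.01,-1.036,0.028],85],[[0,5,0],[-0.011,-1.184,0.032],85],[[0,5,0],[-0.013,-1.332,0.036],85],[[-0.6,5,1],[-0.014,-1.48,0.04],85],[[-0.6,5,1],[-0.014,-1.48,0.04],85],[[-0.6,5,1],[-0.014,-1.48,0.04],85]]'
python3 - <<'E'
from h import *
p=bot.camera('wrist')
for n in('lock','dial','shackle'): print(n,[(d['box'],round(d['confidence'],2)) for d in bot.search_frame(p,n)])
goto([.588,.049,.122],112)
c=proj(p,[.57,.05,.1]).astype(int);print(c);x0=max(c[0]-100,0);y0=max(c[1]-75,0);print(x0,y0)
save(p,'w3.png',(x0,y0,x0+200,y0+150),4)
E
```

```text
time: 6.2
ee_pos: [0.5882, 0.0479, 0.2244]
tcp_rot: [-90.0, 0.0, 111.6]
wrist_force: [0.6, 0.0, -0.1]
opening: 0.0852
lock [([66.1, 47.3, 160.1, 127.6], 0.93), ([222.8, 114.6, 309.8, 221.3], 0.91), ([16.4, 167.0, 104.2, 228.3], 0.87)]
dial [([32.3, 179.0, 73.7, 216.0], 0.84), ([87.7, 63.2, 134.1, 103.7], 0.76), ([235.1, 167.3, 282.2, 212.3], 0.59)]
shackle [([16.4, 191.3, 51.2, 227.3], 0.77), ([257.6, 116.1, 316.0, 162.3], 0.57), ([71.3, 85.4, 110.3, 125.6], 0.57)]
shift [  1.2 102.3  -0.3] turn [-0.    -0.003 -0.   ] pos [0.5882 0.0478 0.2243] [-8.9990e+01  1.0000e-02  1.1181e+02]
[265 169]
165 94
```

View pics/w3.png

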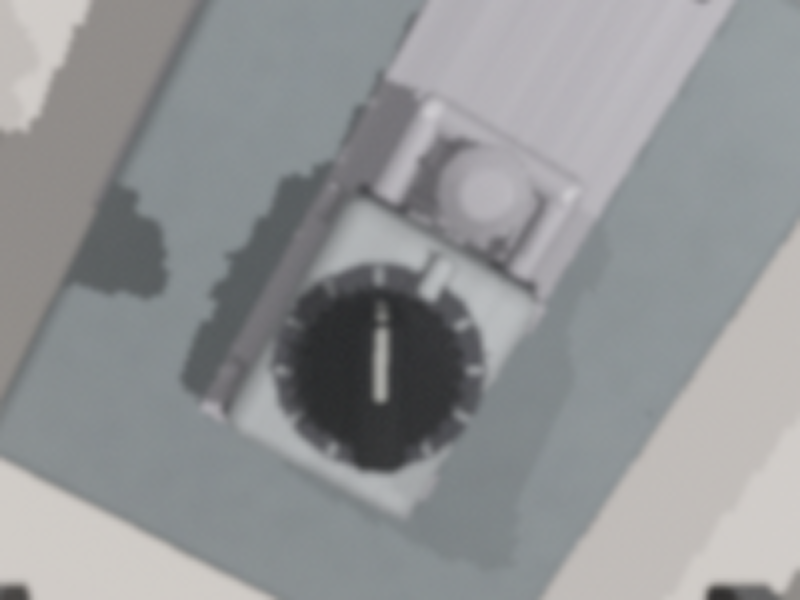

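```bash
python3 - <<'E'
from h import *
p=bot.camera('wrist')
f=lambda x,y,z:onz(p,(165+x/4,94+y/4),z)
print('disc',f(380,367,.104));a,b=f(381,330,.127),f(379,402,.127);print('line',a,b,np.degrees(np.arctan2(*(b-a)[1::-1])))
print('stud',f(484,192,.104),'rib',f(436,278,.103))
l,r=f(432,103,.092),f(573,188,.092);print('shackle corners',l,r,(l+r)/2)
bl,br,tl,tr=f(235,415,.101),f(408,515,.101),f(362,192,.101),f(538,297,.101);print((bl+br+tl+tr)/4,[np.degrees(np.arctan2(*(u)[1::-1])) for u in(bl-tl,br-tr)],np.linalg.norm(bl-br),np.linalg.norm(bl-tl))
s=(tl+tr)/2;print(s)
E
```

```text
disc [0.58563083 0.0507537  0.104     ]
line [0.57197151 0.04515766 0.127     ] [0.58740119 0.05092453 0.127     ] 20.493304922710053
stud [0.53782177 0.05732719 0.104     ] rib [0.56066093 0.05498344 0.103     ]
shackle corners [0.52411412 0.03927512 0.092     ] [0.52981375 0.0785659  0.092     ] [0.52696393 0.05892051 0.092     ]
[0.58396661 0.05145263 0.101     ] [np.float64(-8.087523673733365), np.float64(-6.622382471415911)] 0.05072559396963154 0.06315692233696173
[0.55238286 0.05552592 0.101     ]
```

```bash
python3 - <<'E'
from h import *
goto([.586,.0505,.111],112)
E
```

```text
shift [  3.3 113.3   1. ] turn [-0.    -0.003 -0.   ] pos [0.5882 0.0478 0.2243] [-8.9990e+01  1.0000e-02  1.1185e+02]
```

```bash
python3 -m inch '[[[3.3,20,1],[0,-0.003,0],40],[[3.3,45,1],[0,-0.003,0],40],[[3.3,65,1],[0,-0.003,0],40],[[3.3,80,1],[0,-0.003,0],40],[[3.3,92,1],[0,-0.003,0],40],[[3.3,102,1],[0,-0.003,0],35],[[3.3,109,1],[0,-0.003,0],35],[[3.3,113,1],[0,-0.003,0],35],[[3.3,113,1],[0,-0.003,0],35]]' 40
python3 -m inch '[[[0,0,0],[0,0,0],20],[[0,0,0],[0,0,0],14],[[0,0,0],[0,0,0],8],[[0,0,0],[0,0,0],6],[[0,0,0],[0,0,0],6]]' 40
python3 - <<'E'
from h import *
goto([.586,.0505,.111],82); print(bot.get_obs()['wrist_force'],bot.get_obs()['opening'])
E
```

```text
time: 7.35
ee_pos: [0.586, 0.0504, 0.1111]
tcp_rot: [-90.0, 0.0, 112.0]
wrist_force: [-0.3, 0.9, 0.7]
opening: 0.0349
time: 7.85
ee_pos: [0.5863, 0.0505, 0.1118]
tcp_rot: [-90.0, 0.0, 112.0]
wrist_force: [0.8, -0.8, 5.5]
opening: 0.0112
shift [0.2 0.8 0.3] turn [ 0.001  0.524 -0.   ] pos [0.5863 0.0505 0.1118] [-9.0040e+01  3.0000e-02  1.1202e+02]
[ 0.80875562 -0.78387668  5.45831733] 0.01121287869046103
```

```bash
python3 -m inch '[[[0,-0.5,0],[0,0.07,0],6],[[0,-0.5,0],[0,0.14,0],6],[[0,-0.5,0],[0,0.21,0],6],[[0,-0.5,0],[0,0.28,0],6],[[0,-0.5,0],[0,0.35,0],6],[[0,-0.5,0],[0,0.42,0],6],[[0,-0.5,0],[0,0.48,0],6],[[0,-0.5,0],[0,0.524,0],6],[[0,-0.5,0],[0,0.53,0],6],[[0,-0.5,0],[0,0.53,0],6]]' 40
python3 - <<'E'
from h import *
o=bot.get_obs();print(o['torque'],o['tcp_rot'],o['opening'],o['wrist_force'])
E
```

```text
time: 8.85
ee_pos: [0.5861, 0.0505, 0.1118]
tcp_rot: [-90.0, 0.0, 81.7]
wrist_force: [-0.3, 1.7, -2.1]
opening: 0.011
[ 0.21266375  0.01761853 -0.01942832] [-9.00074631e+01  9.08056790e-03  8.17094984e+01] 0.011045248161938756 [-0.26457344  1.72579169 -2.05263873]
```

Open, rise and look.

```bash
python3 -m inch '[[[0,0,0],[0,0,0],30],[[0,0,0],[0,0,0],60],[[0,-5,0],[0,0,0],85],[[0,-30,0],[0,0,0],85],[[0,-65,0],[0,0,0],85],[[0,-95,0],[0,0,0],85],[[0,-110,0],[0,0,0],85],[[0,-110,0],[0,0,0],85]]'
python3 - <<'E'
from h import *
p=bot.camera('wrist')
c=proj(p,[.57,.05,.1]).astype(int);x0=max(c[0]-100,0);y0=max(c[1]-75,0);print(x0,y0)
save(p,'w4.png',(x0,y0,x0+200,y0+150),4)
E
```

```text
time: 9.65
ee_pos: [0.587, 0.0506, 0.2249]
tcp_rot: [-90.3, -0.1, 81.7]
wrist_force: [-0.9, 0.5, -0.4]
opening: 0.0848
153 93
```

View pics/w4.png

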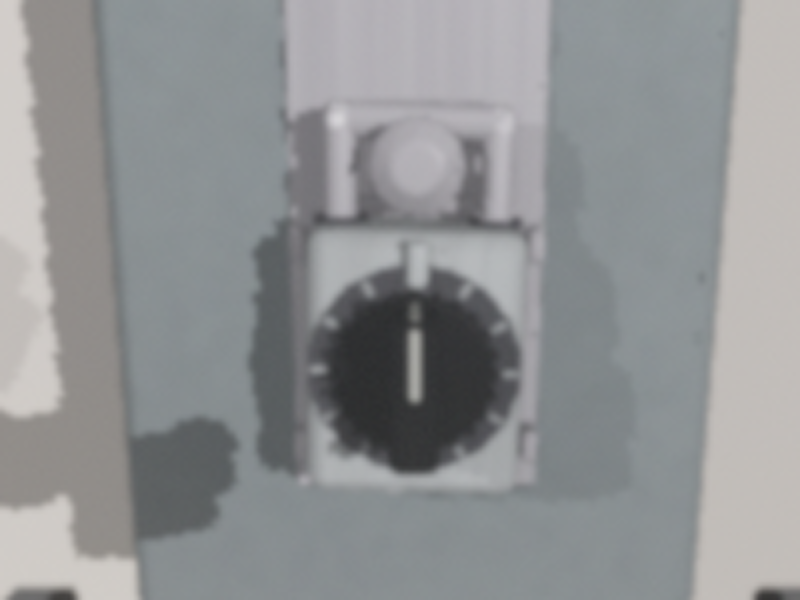

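```bash
python3 - <<'E'
from h import *
p=bot.camera('wrist')
f=lambda x,y,z:onz(p,(153+x/4,93+y/4),z)
print('disc',f(415,367,.104),'stud',f(413,160,.104))
l,r=f(328,105,.092),f(514,105,.092);print('shackle corners',l,r,(l+r)/2,np.linalg.norm(l-r))
m=(l+r)/2; u=np.array([np.cos(np.radians(-8.2)),np.sin(np.radians(-8.2)),0])
t=m+u*.0105; print(t)
goto([t[0],t[1],.077],81.8)
E
```

```text
disc [0.58425992 0.05085084 0.104     ] stud [0.53584584 0.05741448 0.104     ]
shackle corners [0.52147337 0.03934165 0.092     ] [0.52775772 0.08255425 0.092     ] [0.52461554 0.06094795 0.092     ] 0.04366717711574249
[0.53500819 0.05945035 0.092     ]
shift [  1.5 144.5  51.9] turn [ 0.    -0.002 -0.   ] pos [0.5861 0.0505 0.2215] [-9.001e+01  1.000e-02  8.171e+01]
```

```bash
python3 -m inch '[[[0,10,20],[0,0,0],70],[[0.6,25,45],[0,0,0],65],[[0.6,50,51.5],[0,0,0],65],[[0.6,80,51.5],[0,0,0],65],[[0.6,105,51.5],[0,0,0],65],[[0.6,122,51.5],[0,0,0],65],[[0.6,134,51.5],[0,0,0],65],[[0.6,141,51.5],[0,0,0],65],[[0.6,144,51.5],[0,0,0],65],[[0.6,144,51.5],[0,0,0],65]]' 40
python3 -m inch '[[[0,0,0],[0,0,0],55],[[0,0,0],[0,0,0],48],[[0,0,0],[0,0,0],42],[[0,0,0],[0,0,0],38],[[0,0,0],[0,0,0],38]]' 40
python3 - <<'E'
from h import *
o=bot.get_obs();print(o['opening'],o['wrist_force'],o['torque'],tool()[0])
E
```

```text
time: 10.75
ee_pos: [0.5354, 0.0585, 0.0775]
tcp_rot: [-90.0, 0.0, 81.7]
wrist_force: [1.0, -0.8, 0.4]
opening: 0.0647
time: 11.25
ee_pos: [0.5358, 0.0585, 0.0784]
tcp_rot: [-90.1, -0.0, 81.7]
wrist_force: [-1.7, -0.4, 6.0]
opening: 0.0447
0.044713402970074895 [-1.70360498 -0.43868478  5.99548822] [-0.02239267  0.19741084 -0.05949543] [0.53577841 0.05850881 0.0784127 ]
```

```bash
python3 -m inch '[[[0,0,2],[0,0,0],38],[[0,0,5],[0,0,0],38],[[0,0,9],[0,0,0],38],[[0,0,13],[0,0,0],38],[[0,0,17],[0,0,0],38],[[0,0,20],[0,0,0],38],[[0,0,22],[0,0,0],38],[[0,0,23],[0,0,0],38],[[0,0,24],[0,0,0],38],[[0,0,24],[0,0,0],38]]' 60
python3 - <<'E'
from h import *
o=bot.get_obs();print(o['opening'],o['wrist_force'],o['torque'],tool()[0])
E
```

```text
time: 12.25
ee_pos: [0.5126, 0.0621, 0.0785]
tcp_rot: [-90.2, -0.0, 81.7]
wrist_force: [5.3, 2.7, 2.1]
opening: 0.0443
0.0442721989305123 [5.26394342 2.69475491 2.07561394] [ 0.49322363 -1.0292518   0.17074815] [0.51259207 0.06212373 0.07854454]
```

```bash
python3 -m inch '[[[0,0,1],[0,0,0],38],[[0,0,2],[0,0,0],38],[[0,0,2],[0,0,0],38]]' 60
python3 -m inch '[[[0,0,0],[0,0,0],50],[[0,0,0],[0,0,0],66],[[0,-5,0],[0,0,0],70],[[0,-30,0],[0,0,0],85],[[0,-65,0],[0,0,0],85],[[0,-95,-20],[0,0,0],85],[[0,-120,-50],[0,0,0],85],[[0,-145,-74],[0,0,0],85],[[0,-145,-74],[0,0,0],85]]'
python3 - <<'E'
from h import *
p=bot.camera('wrist')
c=proj(p,[.57,.05,.1]).astype(int);x0=max(c[0]-100,0);y0=max(c[1]-75,0);print(x0,y0)
save(p,'w5.png',(x0,y0,x0+200,y0+150),4)
E
```

```text
time: 12.55
ee_pos: [0.5125, 0.0621, 0.0787]
tcp_rot: [-90.4, -0.0, 81.7]
wrist_force: [12.9, 0.2, -2.4]
opening: 0.0444
time: 13.45
ee_pos: [0.5873, 0.0512, 0.2269]
tcp_rot: [-90.6, -0.1, 81.7]
wrist_force: [-2.1, 1.3, 0.0]
opening: 0.085
152 92
```

View pics/w5.png

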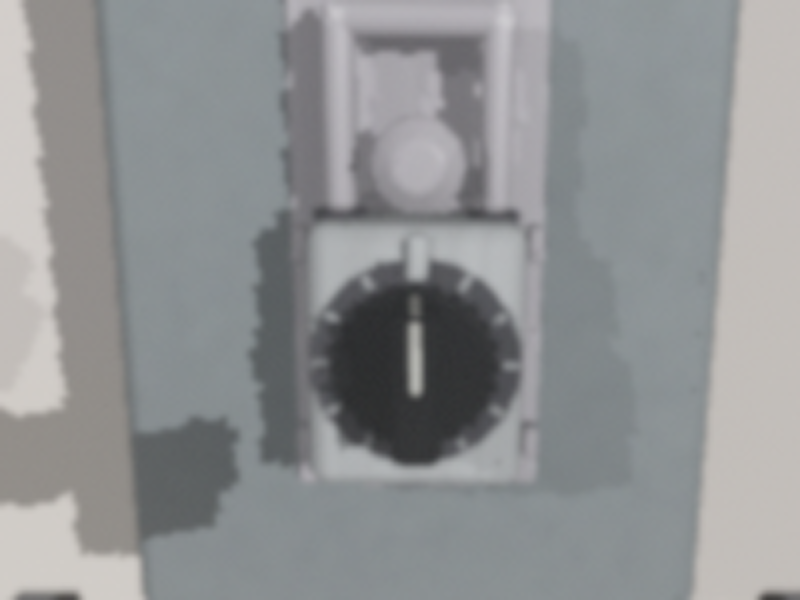

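```bash
python3 - <<'E'
from h import *
p=bot.camera('wrist')
f=lambda x,y,z:onz(p,(152+x/4,92+y/4),z)
print('disc',f(415,360,.104),'bodyedges',f(307,360,.101),f(525,360,.101), 'shackle',f(421,6,.092))
goto([.585,.0509,.079],81.8)
E
```

```text
disc [0.58178282 0.05097691 0.104     ] bodyedges [0.57877113 0.02477376 0.101     ] [0.58647518 0.07742405 0.101     ] shackle [0.50167673 0.06411578 0.092     ]
shift [ -0.5 144.8   0.4] turn [ 0.006 -0.002  0.   ] pos [0.5846 0.0515 0.2238] [-9.033e+01 -2.000e-02  8.170e+01]
```

```bash
python3 -m inch '[[[-0.4,15,0.5],[0.006,0,0],78],[[-0.4,45,1],[0.006,0,0],75],[[-0.4,75,1],[0.006,0,0],75],[[-0.4,100,1],[0.006,0,0],75],[[-0.4,120,1],[0.006,0,0],75],[[-0.4,133,1],[0.006,0,0],75],[[-0.4,141,1],[0.006,0,0],75],[[-0.4,144.5,1],[0.006,0,0],75],[[-0.4,144.5,1],[0.006,0,0],75]]' 60
python3 -m inch '[[[0,0,0],[0,0,0],65],[[0,0,0],[0,0,0],57],[[0,0,0],[0,0,0],50],[[0,0,0],[0,0,0],46],[[0,0,0],[0,0,0],46]]' 60
python3 - <<'E'
from h import *
o=bot.get_obs();print(o['opening'],o['wrist_force'],o['torque'],tool()[0],o['tcp_rot'])
E
```

```text
time: 14.45
ee_pos: [0.5843, 0.0512, 0.0793]
tcp_rot: [-90.0, -0.0, 81.7]
wrist_force: [0.2, 0.1, -0.5]
opening: 0.0752
time: 14.95
ee_pos: [0.5848, 0.0512, 0.0805]
tcp_rot: [-90.1, -0.0, 81.7]
wrist_force: [0.4, 0.4, 5.0]
opening: 0.0527
0.05267013626332002 [0.43598629 0.39846275 5.02513535] [-0.05677581  0.18997392 -0.03450082] [0.58484177 0.05118405 0.08045082] [-9.00884921e+01 -3.48038640e-02  8.16984178e+01]
```

Gripped on the body; lift straight up, slowly at first.

```bash
python3 -m inch '[[[0,-1,0],[0.002,0,0],46],[[0,-4,0],[0.002,0,0],46],[[0,-8,0],[0.002,0,0],46],[[0,-13,0],[0.002,0,0],46],[[0,-18,0],[0.002,0,0],46],[[0,-23,0],[0.002,0,0],46]]' 80
python3 -m inch '[[[0,-6,0],[0,0,0],46],[[0,-14,0],[0,0,0],46],[[0,-26,0],[0,0,0],46],[[0,-42,0],[0,0,0],46],[[0,-60,0],[0,0,0],46],[[0,-78,0],[0,0,0],46],[[0,-94,0],[0,0,0],46],[[0,-106,0],[0,0,0],46],[[0,-112,0],[0,0,0],46],[[0,-115,0],[0,0,0],46],[[0,-115,0],[0,0,0],46],[[0,-115,0],[0,0,0],46]]'
python3 - <<'E'
from h import *
o=bot.get_obs();print(o['opening'],o['wrist_force'],o['torque'],tool()[0],o['tcp_rot'])
p=bot.camera('wrist');save(p,'w6.png',s=1.2)
E
```

```text
time: 15.55
ee_pos: [0.5847, 0.0512, 0.1039]
tcp_rot: [-90.0, -0.0, 81.7]
wrist_force: [-0.1, -0.3, -4.8]
opening: 0.0522
time: 16.75
ee_pos: [0.5846, 0.051, 0.2182]
tcp_rot: [-89.9, -0.0, 81.7]
wrist_force: [0.3, 0.5, -4.6]
opening: 0.0522
0.052207275024418014 [ 0.30819391  0.48072975 -4.55548169] [ 0.05403162 -0.01929259  0.00900783] [0.58461429 0.05104114 0.21818435] [-8.99083426e+01 -2.31491840e-02  8.16937874e+01]
```

View pics/w6.png

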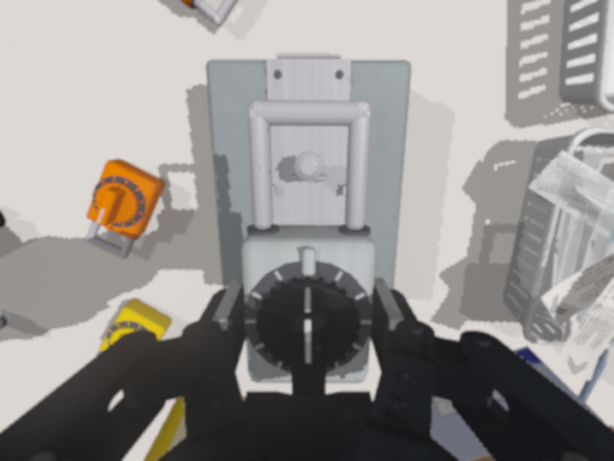

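```bash
python3 -m inch '[[[0,0,0],[0,0,0],46],[[0,0,0],[0,0,0],46],[[0,0,0],[0,0,0],46]]'
python3 - <<'E'
from h import *
o=bot.get_obs();print(np.abs(o['qd']).max(),o['opening'],o['wrist_force']);print(bot.job_done())
E
```

```text
time: 17.1
ee_pos: [0.5845, 0.0511, 0.2179]
tcp_rot: [-89.9, -0.0, 81.7]
wrist_force: [0.7, 0.2, -4.3]
opening: 0.0521
0.2830175336624943 0.05209874760122681 [ 0.69654452  0.24540164 -4.27390578]
the job is handed in; nothing more can be done
None
```

The lock is open, off the stud and held still in the gripper about 137 mm above its seat. I handed the job in at about 17 s.

- **Dial:** I turned it one notch clockwise, from 0.524 to 0. A picture afterwards showed the pointer at the index rib.
- **Shackle:** I pulled it out with the lock still in its seat until it met its end stop. The pulling force rose to about 13 N with no further movement. The picture gave roughly 21.6 mm of travel against the nominal 22 mm, which is within measuring error.
- **Lift:** I gripped the body across its long sides at 80 N and raised it straight up. There was no sign of it catching on the stud.
- **Last checks:** The wrist picture shows the shackle still out and the pointer still at the index. The wrist carries about 4.3–4.6 N, matching the lock's weight, the fingers are 52 mm apart and the joints are practically still.
- **Problems:** On the way there, the last joint reached its range limit, so I took the grasp half a turn round. No check failed in the end. I did not look again at each item around the box, but the arm stayed clear of them throughout.

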